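# Open the safety-capped jug at the repair bench

## Task

Open the square jug that has the tall ribbed safety cap: press the cap firmly down, keep it pressed while you turn it anticlockwise (seen from above) about a quarter turn so that it lets go, and lift it off. Set the cap down in the shallow steel tray, right way up (open end down), without dropping it, and let go. Do not force the cap round unpressed.

Things in the scene. Friction and masses are not known exactly. Their poses are not given: they have to be found in the camera images.
- jug: Square white plastic jug, 96 mm wide, held fast in a dark steel holder 108 mm square bolted to the bench; it cannot move. Origin: centre of the holder's underside, on the bench; z up along the neck's axis. Its shoulder slopes up to 130 mm at the neck. A twin jug of the same body has only a small smooth cap (28 mm wide, 20 mm tall): leave it.
- cap_center (a point): Centre (half-way up, on the axis) of the jug's black ribbed safety cap: round, 47 mm in diameter, 44 mm tall, 40 to 80 g, z up, open end down. Grip it across any diameter at this height; it can be pressed and turned by its gripped sides. Closed, its underside is 150 mm and this point 172 mm above the bench, its x axis along the jug's x.
- cap_home (a point): Where the centre of the closed cap lies on the jug (172 mm up). A spring resists pressing: 5 N plus 1.25 N per mm. The cap turns freely only while at least 6 mm down; 8 mm is good, bottom stop at 12 mm (20 N). Anticlockwise only. Turned 60 to 115 degrees (85 is good) it is free: lift straight up, clear of the neck after 40 mm. Let go there, it rises 3 mm above closed.
- tray_in (a point): Centre of the inner floor of the shallow square steel tray, fixed to the bench: 150 mm outside, 144 mm inside, walls 22 mm tall and 3 mm thick; z up, floor about 3 mm above the bench. The cap put down in it has its centre 22 mm above this point.
There are look-alikes about, which are no part of the job. What is meant by the part that bears cap_center is not orange or purple, and is the larger of those in its own colour.

How it is judged:
On the way, in this order (a step that is already met when the one before it is completed fails the run):
1. the cap is pressed down at least 5 mm on the neck (horizontal distance between cap_center and jug below 0.01 m and z of cap_center in the frame of jug between 0.152 and 0.167 m), for 0.1 s.
2. the cap, still on the neck, is turned at least 43 degrees from closed (horizontal distance between cap_center and jug below 0.01 m and angle between the x axis of cap_center and the x axis of jug, either way round above 0.75 rad and z of cap_center in the frame of jug between 0.152 and 0.192 m), for 0.05 s.
At the end, for the whole second after the job is handed in: The cap stands in the steel tray: its centre within 55 mm of the tray's centre along each of the tray's sides and 15 to 28 mm above its floor, open end down and upright within 10 degrees, at rest and released (x of cap_center in the frame of tray_in between -0.055 and 0.055 m and y of cap_center in the frame of tray_in between -0.055 and 0.055 m and z of cap_center in the frame of tray_in between 0.015 and 0.028 m and angle between cap_center's own z axis and vertical below 0.17 rad and linear speed of cap below 0.02 m/s and contact force between the fingers and cap below 0.1 N); the robot touches nothing.
It fails at once if the cap is forced round the lock while not pressed down (horizontal distance between cap_center and jug below 0.01 m and angle between the x axis of cap_center and the x axis of jug, either way round between 0.35 and 0.6 rad and z of cap_center in the frame of jug between 0.1685 and 0.176 m).
It fails at once if the cap is dropped (moves faster than 0.7 m/s with no finger on it) (contact force between the fingers and cap below 0.01 N and linear speed of cap above 0.7 m/s).
It also fails if it takes over 48 s, if anything falls off the work surface, if the arm or the gripper's body presses on something with over 40 N, if the wrist force passes 120 N, or if a joint passes its speed limit or range.

## Robot

A 7-joint arm with a two-finger parallel gripper is mounted at the origin on the work surface. World frame = base frame: x ahead of the robot, y to its left, z up, the work surface at z = 0. Lengths are in m, angles in rad, forces in N, time in s.
With the tool pointing down it reaches from about 0.425 to 0.875 m from the base axis. Payload 4.7 kg.
Tool frame: the origin (TCP) lies at the very end of the fingers, on their centre line; the grasp point (between the pads) lies 19 mm behind it; z points along the fingers, y is the line along which they close (so a half turn about z gives the same grasp; the last joint's range is limited). The gripper opens to 87 mm and grips with 3 to 60 N. Pads are 19 mm wide; open, the fingers measure 117 mm over their backs; the gripper's body (75 mm by 190 mm) begins 51 mm behind the grasp point.
Start: joints at [1.149, 0.321, -0.07, 1.45, 0.023, 1.371, -0.057], TCP at [0.274, -0.589, 0.223] pointing down, gripper open.
Joint ranges: [-2.86, 2.86], [-0.3, 2.09], [-1.38, 1.24], [0.06, 2.45], [-1.56, 4.7], [0.09, 2.05], [-2.69, 2.69]. Speed limits (rad/s): [2.57, 2.57, 3.14, 3.14, 3.14, 3.14, 3.14].

## Interface

Orientations are given as a rotation vector (axis times angle).
In Python, from bench import ctrl, get_image, job gives the robot as it stands.
- The arm moves only by the shell command python3 -m crank 'ROWS' [FORCE]. ROWS is JSON, a list that holds one entry, the list of rows, each a list of 5 numbers: the shift along the tool's x, y, z in mm, then the turn about the tool's z in rad, then the closure, from -1 (fully open) to 1 (shut), so that 0 is half open. A call has 1 to 10 rows; each row shifts and turns the commanded pose from where the row before left it, along the tool's axes as they then stand; what a row does not reach is not made up. A row lasts 1/12 s, in which the tool goes at most 41.7 mm and 7.16 degrees, less where a joint would pass 70% of its speed; a pose out of reach is approached as far as the arm can. A call with a gripper value outside its range is refused whole. The fingers move at their own pace and stop on an object; FORCE is the grip in N (left out, the last holds). Time passes only in rows, so rows that do not move let the fingers close. It gives the time, the measured TCP pose, the force, the opening and the grip force at its end, in the units of the state.
- ctrl.get_state(): the state, without advancing time (a new reading comes with each control period).
- get_image(name): name is "scene" or "top" or "wrist"; returns a dict with "pixels" (400x640x3 uint8, red, green, blue), "fx", "fy", "cx", "cy" (pixels), "k1" (the pictures are not rectified: a ray, as slopes to the right and down, at radius r is drawn at 1 + k1 r^2 times it, then the intrinsics apply), "T" (4x4, takes a point from camera to world coordinates); the wrist camera has in their place "T_tool_cam" (4x4, takes a point from camera to tool coordinates, whose origin is the TCP and whose axes are the flange's). Camera axes: x right, y down, z forward; pixel columns grow to the right and rows downward; lengths in m; the calibration is good to about 2 mm. A picture is of the moment at which its call begins: read the wrist's pose just before it. There is no depth.
- job.close_job(): hands the job in; it is judged then, once.
The state is a dict: "time": time; "joint_positions": joint angles; "qd": joint speeds; "joint_torque": joint torques, N m; "position": TCP position; "tool_rot": TCP orientation; "ft_force": force on the tool from outside, world axes, zero at the start; "torque": the same for the moment, N m; "grip_width": opening from 0.0 (shut) to 1.0 (fully open); "grip_force": force on a finger pad.
Only numpy, scipy, OpenCV 4.12 (cv2) and the standard library are available. Lean on these libraries where they do the work, as an engineer would, in place of code of your own. Each camera call takes 0.05 s, during which the arm holds its last target. There are 200 camera calls.

## Working session

There is one attempt and no reset: what is moved stays moved. The work goes in short steps, Python scripts to look and compute and a shell command to move; the robot and the scene stay as the last step left them, time stands still between calls to the robot, and variables do not carry over. Pictures are saved under pics/ and viewed, at most 10 in all, crops included, and the job is handed in when it is done.

```bash
mkdir -p pics; ls
python3 - <<'E'
from bench import ctrl,get_image
import cv2
s=ctrl.get_state();print({k:s[k] for k in('time','position','tool_rot','grip_width','ft_force')})
for n in("scene","top"):
    d=get_image(n);cv2.imwrite(f'pics/{n}1.png',d["pixels"][:,:,::-1]);print(n,d["fx"],d["cx"],d["cy"],d["k1"],d["T"])
E
```

```text
pics
{'time': 0.0, 'position': array([ 0.27410881, -0.58874729,  0.22145982]), 'tool_rot': array([-3.06546950e+00, -6.78826753e-01,  8.09590017e-04]), 'grip_width': 0.9997763773309036, 'ft_force': array([-0.15982608,  0.51241648,  0.32043504])}
scene 516.7425728331499 312.67111275884525 200.46228436794803 0.00491127619921409 [[-0.05099093  0.6582621  -0.75105987  1.44183299]
 [ 0.99867109  0.02797438 -0.04328376  0.1089966 ]
 [-0.00748162 -0.75226886 -0.65881377  0.8820014 ]
 [ 0.          0.          0.          1.        ]]
top 374.46864779013185 313.82508774873327 198.7403077075352 -0.014804174687738286 [[-0.02776733 -0.9924968   0.11907591  0.44733119]
 [-0.99960601  0.02708083 -0.00737975  0.0438366 ]
 [ 0.0040997  -0.11923391 -0.99285773  1.10959033]
 [ 0.          0.          0.          1.        ]]
```

View pics/scene1.png

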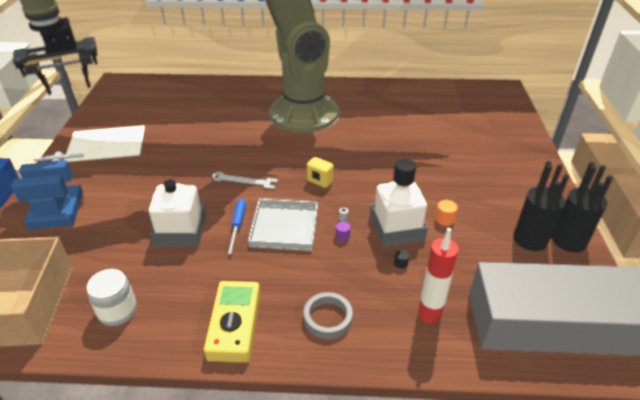

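View pics/top1.png

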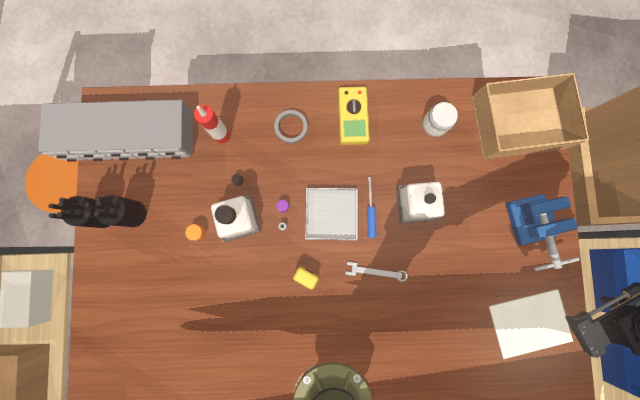

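The scene view shows the target jug with the large black cap at (404,172), the twin with the small cap at (170,190), and the tray at (284,225). In the top view the cap is at (225,214), the jug body at (234,218) and the tray at (331,213).

```bash
cat > h.py <<'E'
import numpy as np,cv2
from scipy.spatial.transform import Rotation as R
def ray(d,p,T=None):
    T=d["T"] if T is None else T
    u=np.array([(p[0]-d["cx"])/d["fx"],(p[1]-d["cy"])/d["fy"]]);v=u.copy()
    for _ in range(5): v=u/(1+d["k1"]*(v@v))
    return T[:3,3],T[:3,:3]@np.array([*v,1.])
def onz(d,p,z,T=None):
    o,r=ray(d,p,T);return o+r*(z-o[2])/r[2]
def tri(a,b):
    A=np.zeros((3,3));y=np.zeros(3)
    for o,r in(a,b):
        r=r/np.linalg.norm(r);P=np.eye(3)-np.outer(r,r);A+=P;y+=P@o
    return np.linalg.solve(A,y)
def blob(m,x0,y0,x1,y1):
    w=np.zeros(m.shape,np.uint8);w[y0:y1,x0:x1]=m[y0:y1,x0:x1]
    c=max(cv2.findContours(w,0,1)[0],key=cv2.contourArea);return c
def tool(s):
    T=np.eye(4);T[:3,:3]=R.from_rotvec(s["tool_rot"]).as_matrix();T[:3,3]=s["position"];return T
E
python3 - <<'E'
from h import *
im={n:cv2.imread(f'pics/{n}1.png') for n in("scene","top")}
from bench import get_image
D={n:get_image(n) for n in im}
t=D["top"];s=D["scene"]
dark=lambda i:(i.max(2)<60).astype(np.uint8)*255
a=blob(dark(im["top"]),205,200,245,230);b=blob(dark(im["scene"]),390,158,418,190)
for c in(a,b):print(cv2.boundingRect(c),cv2.minEnclosingCircle(c),cv2.contourArea(c))
ca=cv2.minEnclosingCircle(a)[0];x,y,w,h=cv2.boundingRect(b)
print('cap top-view at z.194',onz(t,ca,.194),'z.172',onz(t,ca,.172))
print('scene',onz(s,(x+w/2,y+h/2),.172),'tri',tri(ray(t,ca),ray(s,(x+w/2,y+h/2))))
g=cv2.cvtColor(im["top"],cv2.COLOR_BGR2HSV);m=((g[:,:,1]<60)&(g[:,:,2]>90)).astype(np.uint8)*255
c=blob(m,295,180,364,246);r=cv2.minAreaRect(c);print(r);P=[onz(t,p,.022) for p in cv2.boxPoints(r)]
print('tray',np.mean(P,0),P)
e=P[1]-P[0];print(np.linalg.norm(e),np.linalg.norm(P[2]-P[1]),np.degrees(np.arctan2(e[1],e[0])))
E
```

```text
Traceback (most recent call last):
  File "h.py", line 17, in blob
    c=max(cv2.findContours(w,0,1)[0],key=cv2.contourArea);return c
ValueError: max() iterable argument is empty
```

Run:
```python
from h import *
from bench import get_image
D={n:get_image(n) for n in("scene","top")};im={n:cv2.cvtColor(D[n]["pixels"],cv2.COLOR_RGB2BGR) for n in D}
t=D["top"];s=D["scene"]
print(im["top"][214,205:245].max(1),im["scene"][172,390:418].max(1))
dark=lambda i:(i.max(2)<75).astype(np.uint8)*255
def cap():
    a=blob(dark(im["top"]),205,200,240,228);b=blob(dark(im["scene"]),390,158,418,190)
    for c in(a,b):print(cv2.boundingRect(c),cv2.minEnclosingCircle(c),cv2.contourArea(c))
    ca=cv2.minEnclosingCircle(a)[0];x,y,w,h=cv2.boundingRect(b)
    print('cap top-view at z.194',onz(t,ca,.194),'z.172',onz(t,ca,.172))
    print('scene',onz(s,(x+w/2,y+h/2),.172),'tri',tri(ray(t,ca),ray(s,(x+w/2,y+h/2))))
try: cap()
except Exception as e: print(e)
g=cv2.cvtColor(im["top"],cv2.COLOR_BGR2HSV);m=((g[:,:,1]<60)&(g[:,:,2]>90)).astype(np.uint8)*255
c=blob(m,295,180,364,246);r=cv2.minAreaRect(c);print(r);P=[onz(t,p,.022) for p in cv2.boxPoints(r)]
print('tray',np.mean(P,0),P)
e=P[1]-P[0];print(np.linalg.norm(e),np.linalg.norm(P[2]-P[1]),np.degrees(np.arctan2(e[1],e[0])))
```

```text
[176 174 176 175 174 176 176 218 238 196  89  91  92  92  92  93  92  93
  88  91  95  93  93  93  94  92  94  90  80  81  78 168 206 237 253 255
 255 255 255 255] [161 158 148 120  82  52  39  37  37  38  41  41  42  45  43  43  43  44
  39  40  39  39  40  41  64 103 136 150]
(234, 218, 1, 1) ((234.0, 218.0), 9.999999747378752e-05) 0.0
(394, 160, 21, 26) ((404.5, 172.5), 12.747649192810059) 345.5
cap top-view at z.194 [0.51501747 0.2336185  0.194     ] z.172 [0.51664385 0.23817861 0.172     ]
scene [0.53156696 0.26088469 0.172     ] tri [0.51782206 0.25225064 0.15905368]
((331.0, 213.5), (51.0, 52.0), 90.0)
tray [ 0.53372252 -0.01309883  0.022     ] [array([0.61021364, 0.06076443, 0.022     ]), array([ 0.60607228, -0.09190461,  0.022     ]), array([ 0.4572085 , -0.08573907,  0.022     ]), array([0.46139565, 0.06448395, 0.022     ])]
0.15272520048553231 0.1489914139853269 -91.55384554938107
```

Run:
```python
from h import *
from bench import get_image,ctrl
t=get_image("top");s=get_image("scene");i=t["pixels"]
c=blob((i.max(2)<115).astype(np.uint8)*255,205,200,240,228);ca=cv2.minEnclosingCircle(c);print(ca,cv2.boundingRect(c))
print(onz(t,ca[0],.190),'tri',tri(ray(t,ca[0]),ray(s,(404.5,172.))))
st=ctrl.get_state();T=tool(st);print(T.round(4))
tgt=onz(t,ca[0],.190);tgt[2]=.29;print('shift mm in tool',(T[:3,:3].T@(tgt-T[:3,3])*1000).round(1))
print(get_image("wrist")["T_tool_cam"].round(3), st["joint_positions"].round(3))
```

```text
((225.0, 214.5), 10.30786418914795) (215, 206, 21, 18)
[0.52453877 0.25657463 0.19      ] tri [0.52617227 0.26128041 0.17056039]
[[ 9.065e-01  4.222e-01 -1.000e-04  2.743e-01]
 [ 4.222e-01 -9.065e-01  2.000e-04 -5.892e-01]
 [-0.000e+00 -2.000e-04 -1.000e+00  2.224e-01]
 [ 0.000e+00  0.000e+00  0.000e+00  1.000e+00]]
shift mm in tool [ 583.9 -661.1  -67.5]
[[ 0.001 -0.958 -0.287  0.079]
 [ 1.     0.001 -0.     0.   ]
 [ 0.    -0.287  0.958 -0.162]
 [ 0.     0.     0.     1.   ]] [ 1.149  0.321 -0.07   1.451  0.023  1.371 -0.057]
```

```bash
python3 -m crank '[[[31.5,-22.5,-5,0,-1],[31.5,-22.5,-5,0,-1],[31.5,-22.5,-5,0,-1],[31.5,-22.5,-5,0,-1],[31.5,-22.5,-5,0,-1],[31.5,-22.5,-5,0,-1],[31.5,-22.5,-5,0,-1],[31.5,-22.5,-5,0,-1],[31.5,-22.5,-5,0,-1],[31.5,-22.5,-5,0,-1]]]'; python3 -m crank '[[[31.5,-22.5,-5,0,-1],[31.5,-22.5,-5,0,-1],[31.5,-22.5,-5,0,-1],[17,-37,0,0,-1],[17,-37,0,0,-1],[17,-37,0,0,-1],[17,-37,0,0,-1],[17,-37,0,0,-1],[17,-37,0,0,-1],[17,-37,0,0,-1]]]'
```

```text
time: 1.28
position: [0.4655, -0.2506, 0.2732]
tool_rot: [3.066, 0.679, 0.001]
ft_force: [0.5, -0.5, -0.3]
grip_width: 1.001
grip_force: 0.0
time: 2.12
position: [0.5203, 0.1356, 0.288]
tool_rot: [3.067, 0.678, 0.002]
ft_force: [0.9, -0.4, -0.2]
grip_width: 1.001
grip_force: 0.0
```

```bash
python3 -m crank '[[[17,-37,0,0,-1],[0,0,0,0,-1],[0,0,0,0,-1]]]'
python3 - <<'E'
from h import *
from bench import get_image,ctrl
st=ctrl.get_state();T=tool(st);d=get_image("wrist");print(st["joint_positions"].round(3),T.round(3))
cv2.imwrite('pics/w1.png',d["pixels"][:,:,::-1])
W=T@d["T_tool_cam"];print(W.round(3),d["fx"],d["cx"],d["cy"],d["k1"])
E
```

```text
time: 2.37
position: [0.5195, 0.1779, 0.2877]
tool_rot: [-3.064, -0.689, -0.0]
ft_force: [0.4, -1.0, -0.4]
grip_width: 0.995
grip_force: 0.0
[ 0.287  0.132 -0.727  1.582  0.087  1.461 -1.574] [[ 0.904  0.428  0.     0.519]
 [ 0.428 -0.904  0.001  0.178]
 [ 0.    -0.001 -1.     0.288]
 [ 0.     0.     0.     1.   ]]
[[ 0.429 -0.865 -0.259  0.591]
 [-0.903 -0.411 -0.122  0.211]
 [-0.001  0.286 -0.958  0.45 ]
 [ 0.     0.     0.     1.   ]] 333.0512474073521 314.17032947417596 196.3796019742404 0.0018771118424846386
```

View pics/w1.png

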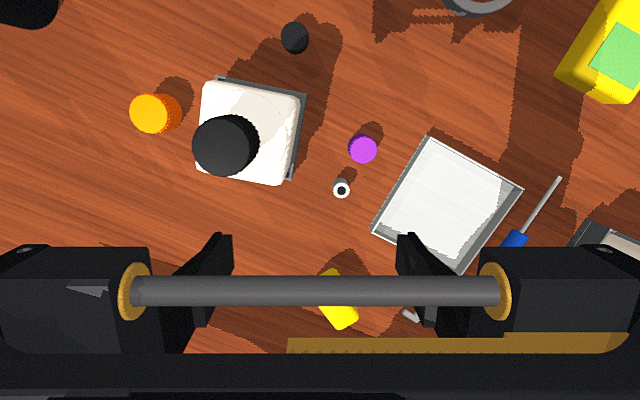

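The wrist view shows the capped jug at upper left with the cap disc at about (226,146), and the tray at (447,203). The fingers are clear of everything.

```bash
cat > look.py <<'E'
from h import *
from bench import get_image,ctrl
import sys
st=ctrl.get_state();T=tool(st);d=get_image("wrist");i=d["pixels"]
W=T@d["T_tool_cam"];b=list(map(int,sys.argv[1:5]))
c=blob((i.max(2)<75).astype(np.uint8)*255,*b)
e=cv2.fitEllipse(c);print('blob',cv2.boundingRect(c),e)
for p,z in((e[0],.188),):
    q=onz(d,p,z,W);print('cap',q,'rad mm',e[1][0]/2/d["fx"]*(W[2,3]-z)*1000)
q[2]=.153;print('tool shift to grasp',(T[:3,:3].T@(q-T[:3,3])*1000).round(1),st["joint_positions"].round(3),st["time"])
E
python3 look.py 170 90 275 190
```

```text
blob (188, 114, 68, 63) ((221.24118041992188, 144.1629638671875), (59.72954559326172, 67.58354949951172), 72.25686645507812)
cap [0.52839234 0.25912791 0.188     ] rad mm 23.442419730609057
tool shift to grasp [ 43.1 -72.7 134.5] [ 0.289  0.132 -0.724  1.582  0.088  1.461 -1.574] 2.4167
```

```bash
python3 -m crank '[[[14,-24,0,0,-1],[14,-24,0,0,-1],[14,-24,0,0,-1],[0,0,20,0,-1],[0,0,20,0,-1],[0,0,15,0,-1],[0,0,0,0,-1],[0,0,0,0,-1],[0,0,0,0,-1]]]'
python3 - <<'E'
from h import *
from bench import get_image,ctrl
d=get_image("wrist");cv2.imwrite('pics/w2.png',d["pixels"][:,:,::-1])
T=tool(ctrl.get_state());print(T.round(4))
E
```

```text
time: 3.22
position: [0.5292, 0.2564, 0.2336]
tool_rot: [3.068, 0.676, 0.002]
ft_force: [0.9, 0.7, -0.4]
grip_width: 1.002
grip_force: 0.0
[[ 9.073e-01  4.205e-01  2.000e-03  5.292e-01]
 [ 4.205e-01 -9.073e-01  4.000e-04  2.568e-01]
 [ 2.000e-03  5.000e-04 -1.000e+00  2.339e-01]
 [ 0.000e+00  0.000e+00  0.000e+00  1.000e+00]]
```

View pics/w2.png

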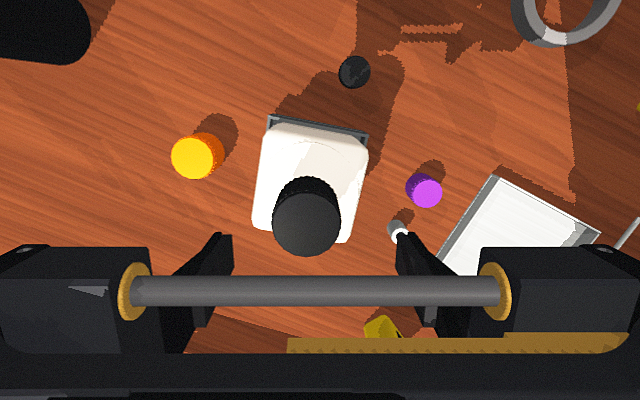

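The cap top face is centred at about (306,222), radius about 34 px, between the fingers, which stand at columns 232 and 398.

Run:
```python
from h import *
from bench import get_image,ctrl
st=ctrl.get_state();T=tool(st);d=get_image("wrist");i=d["pixels"];W=T@d["T_tool_cam"]
c=blob((i.max(2)<75).astype(np.uint8)*255,260,165,355,262);x,y,w,h=cv2.boundingRect(c);print(x,y,w,h)
for p in((306.5,222),(x+w/2,y+h-w/2+1)):
    q=onz(d,p,.194,W);print(q,w/2/d["fx"]*(W[2,3]-.194));q[2]=.153;print((T[:3,:3].T@(q-T[:3,3])*1000).round(1))
```

```text
272 176 70 81
[0.52810209 0.26173445 0.194     ] 0.02122251705116691
[ 0.9 -4.9 80.9]
[0.52760918 0.2611533  0.194     ] 0.02122251705116691
[ 0.2 -4.6 80.9]
```

```bash
python3 -m crank '[[[0.5,-4.7,10,0,-1],[0,0,20,0,-1],[0,0,20,0,-1],[0,0,20,0,-1],[0,0,11,0,-1],[0,0,0,0,-1],[0,0,0,0,-1],[0,0,0,0,-1]]]' 45; python3 -m crank '[[[0,0,0,0,1],[0,0,0,0,1],[0,0,0,0,1],[0,0,0,0,1],[0,0,0,0,1],[0,0,0,0,1],[0,0,0,0,1],[0,0,0,0,1]]]' 45
```

```text
time: 3.98
position: [0.5272, 0.2626, 0.1527]
tool_rot: [-3.067, -0.679, -0.003]
ft_force: [-0.5, -0.1, 1.9]
grip_width: 1.0
grip_force: 0.0
time: 4.65
position: [0.5267, 0.2616, 0.1515]
tool_rot: [3.067, 0.679, -0.0]
ft_force: [0.0, -0.4, -0.1]
grip_width: 0.526
grip_force: 45.0
```

```bash
python3 -m crank '[[[0,0,3,0,1],[0,0,3,0,1],[0,0,3,0,1],[0,0,0,0,1],[0,0,0,0,1],[0,0,0,0,1]]]' 55
```

```text
time: 5.15
position: [0.5269, 0.2616, 0.1446]
tool_rot: [3.066, 0.678, 0.001]
ft_force: [-5.2, -3.5, 12.4]
grip_width: 0.523
grip_force: 55.0
```

```bash
python3 -m crank '[[[0,0,2.5,0,1],[0,0,0,0,1],[0,0,0,0,1],[0,0,0,0,1]]]'
```

```text
time: 5.48
position: [0.5269, 0.2617, 0.1426]
tool_rot: [3.066, 0.678, 0.002]
ft_force: [-4.9, -4.6, 15.4]
grip_width: 0.524
grip_force: 55.0
```

```bash
python3 -m crank '[[[0,0,0,-0.1,1],[0,0,0,-0.1,1],[0,0,0,-0.1,1],[0,0,0,0,1],[0,0,0,0,1]]]'; python3 -c "
from bench import ctrl;print(ctrl.get_state()['joint_positions'].round(3),ctrl.get_state()['torque'].round(2))"
```

```text
time: 5.9
position: [0.5276, 0.263, 0.1431]
tool_rot: [2.931, 1.131, 0.005]
ft_force: [-3.2, -1.4, 14.5]
grip_width: 0.523
grip_force: 55.0
[ 0.161  0.343 -0.803  1.689  0.262  1.218 -1.539] [-0.45  0.72  0.05]
```

```bash
python3 -m crank '[[[0,0,0,-0.1,1],[0,0,0,-0.1,1],[0,0,0,-0.1,1],[0,0,0,-0.1,1],[0,0,0,-0.1,1],[0,0,0,-0.1,1],[0,0,0,0,1],[0,0,0,0,1]]]';python3 -m crank '[[[0,0,0,-0.1,1],[0,0,0,-0.1,1],[0,0,0,-0.1,1],[0,0,0,-0.1,1],[0,0,0,-0.1,1],[0,0,0,-0.1,1],[0,0,0,0,1],[0,0,0,0,1],[0,0,0,0,1]]]'; python3 -c "
from bench import ctrl;print(ctrl.get_state()['joint_positions'].round(3),ctrl.get_state()['torque'].round(2))"
```

```text
time: 6.57
position: [0.5267, 0.2637, 0.1429]
tool_rot: [-2.465, -1.947, -0.004]
ft_force: [-5.5, -1.0, 14.5]
grip_width: 0.524
grip_force: 55.0
time: 7.32
position: [0.526, 0.2636, 0.1426]
tool_rot: [-1.779, -2.589, -0.001]
ft_force: [-7.2, -2.0, 15.2]
grip_width: 0.523
grip_force: 55.0
[ 0.316  0.419 -1.022  1.685  0.374  1.249 -0.422] [-0.38  1.15  0.16]
```

```bash
python3 -m crank '[[[0,0,-4,0,1],[0,0,-5,0,1],[0,0,-6,0,1],[0,0,-5,0,1],[0,0,0,0,1],[0,0,0,0,1]]]'
```

```text
time: 7.82
position: [0.5266, 0.2617, 0.1598]
tool_rot: [1.782, 2.587, -0.001]
ft_force: [0.2, -0.1, -0.6]
grip_width: 0.521
grip_force: 55.0
```

```bash
python3 -m crank '[[[0,0,-14,0,1],[0,0,-20,0,1],[0,0,-22,0,1],[0,0,-20,0,1],[0,0,-8,0,1],[0,0,0,0,1],[0,0,0,0,1]]]'; python3 -m crank '[[[-16,-5.5,0,0,1],[-32.5,-11.5,0,0,1],[-32.5,-11.5,0,0,1],[-32.5,-11.5,0,0,1],[-32.5,-11.5,0,0,1],[-32.5,-11.5,0,0,1],[-32.5,-11.5,0,0,1],[-32.5,-11.5,0,0,1],[-16,-5.5,0,0,1]]]'; python3 -m crank '[[[0,0,0,0,1],[0,0,0,0,1],[0,0,0,0,1]]]'
python3 - <<'E'
from h import *
from bench import get_image,ctrl
T=tool(ctrl.get_state());d=get_image("wrist");cv2.imwrite('pics/w3.png',d["pixels"][:,:,::-1]);print(T.round(3))
E
```

```text
time: 8.4
position: [0.5267, 0.2618, 0.2438]
tool_rot: [1.781, 2.587, -0.0]
ft_force: [-0.0, 0.2, -1.1]
grip_width: 0.523
grip_force: 55.0
time: 9.15
position: [0.5326, -0.0194, 0.2421]
tool_rot: [-1.789, -2.581, 0.006]
ft_force: [0.6, 0.1, -0.1]
grip_width: 0.523
grip_force: 55.0
time: 9.4
position: [0.5332, -0.0119, 0.2431]
tool_rot: [-1.779, -2.587, -0.0]
ft_force: [-0.1, 1.1, -0.4]
grip_width: 0.519
grip_force: 55.0
[[-0.358  0.934 -0.002  0.533]
 [ 0.934  0.358  0.001 -0.012]
 [ 0.002 -0.001 -1.     0.243]
 [ 0.     0.     0.     1.   ]]
```

View pics/w3.png

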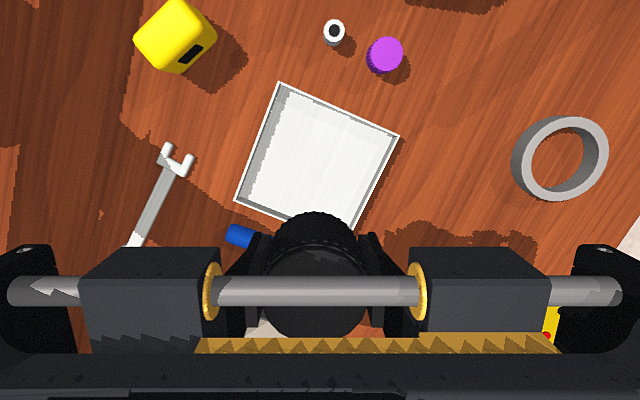

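The cap is held upright between the fingers. Tray rim corners are visible at (278,82), (400,135) and (234,199), so its centre is at about (317,167).

Run:
```python
from h import *
from bench import get_image,ctrl
T=tool(ctrl.get_state());d=get_image("wrist");W=T@d["T_tool_cam"]
a,b,c=[onz(d,p,.022,W) for p in((278,82),(400,135),(234,199))]
print((b+c)/2,np.linalg.norm(a-b),np.linalg.norm(a-c),T[:3,:3].T@((b+c)/2-T[:3,3])*1000)
```

```text
[ 0.53379287 -0.01186793  0.022     ] 0.14849349781504367 0.14503853168274136 [ -0.94626753   0.4366012  221.38579617]
```

```bash
python3 -m crank '[[[0,0,15,0,1],[0,0,30,0,1],[0,0,35,0,1],[0,0,35,0,1],[0,0,35,0,1],[0,0,30,0,1],[0,0,20,0,1],[0,0,15,0,1],[0,0,10,0,1],[0,0,3,0,1]]]';python3 -m crank '[[[0,0,0,0,1],[0,0,0,0,1],[0,0,0,0,1],[0,0,0,0,1]]]'
```

```text
time: 10.33
position: [0.5326, -0.0118, 0.0145]
tool_rot: [-1.777, -2.587, 0.001]
ft_force: [-0.1, 0.1, -0.9]
grip_width: 0.524
grip_force: 55.0
time: 10.67
position: [0.5347, -0.0132, 0.0172]
tool_rot: [1.78, 2.586, 0.001]
ft_force: [0.5, 0.1, 0.2]
grip_width: 0.527
grip_force: 55.0
```

```bash
python3 -m crank '[[[0,0,2,0,1],[0,0,2,0,1],[0,0,2,0,1],[0,0,1,0,1],[0,0,0,0,1],[0,0,0,0,1]]]';python3 -m crank '[[[0,0,1,0,1],[0,0,1,0,1],[0,0,0,0,1],[0,0,0,0,1]]]'
```

```text
time: 11.17
position: [0.5336, -0.0131, 0.0089]
tool_rot: [-1.781, -2.587, 0.0]
ft_force: [-0.1, -0.0, -0.4]
grip_width: 0.518
grip_force: 55.0
time: 11.5
position: [0.5337, -0.0131, 0.007]
tool_rot: [-1.781, -2.588, 0.0]
ft_force: [0.5, -0.7, -0.7]
grip_width: 0.526
grip_force: 55.0
```

```bash
python3 -m crank '[[[0,0,1,0,1],[0,0,0,0,1],[0,0,0,0,1]]]';python3 -m crank '[[[0,0,1,0,1],[0,0,0,0,1],[0,0,0,0,1]]]'
```

```text
time: 11.75
position: [0.5337, -0.0131, 0.006]
tool_rot: [-1.781, -2.588, 0.0]
ft_force: [-0.3, -0.5, -1.4]
grip_width: 0.523
grip_force: 55.0
time: 12.0
position: [0.5337, -0.0131, 0.005]
tool_rot: [-1.781, -2.588, 0.0]
ft_force: [0.0, 0.4, 0.2]
grip_width: 0.522
grip_force: 55.0
```

```bash
python3 -m crank '[[[0,0,0.7,0,1],[0,0,0,0,1],[0,0,0,0,1]]]'
```

```text
time: 12.25
position: [0.5339, -0.0131, 0.0044]
tool_rot: [1.781, 2.588, 0.0]
ft_force: [-0.1, -0.2, 1.1]
grip_width: 0.524
grip_force: 55.0
```

```bash
python3 -m crank '[[[0,0,0,0,-0.35],[0,0,0,0,-0.35],[0,0,0,0,-0.35],[0,0,0,0,-0.35],[0,0,0,0,-0.35],[0,0,0,0,-0.35]]]' 5; python3 -m crank '[[[0,0,-5,0,-0.35],[0,0,-15,0,-0.35],[0,0,-25,0,-0.35],[0,0,-30,0,-0.35],[0,0,-30,0,-0.35],[0,0,-30,0,-0.35],[0,0,-15,0,-0.35],[-30,0,0,0,-0.35],[-30,0,0,0,-0.35],[-30,0,0,0,-0.35]]]';python3 -m crank '[[[-30,0,0,0,-0.35],[-20,0,0,0,-0.35],[0,0,0,0,-0.35],[0,0,0,0,-0.35],[0,0,0,0,-0.35]]]'
python3 - <<'E'
from h import *
from bench import get_image
d=get_image("wrist");cv2.imwrite('pics/w4.png',d["pixels"][:,:,::-1])
E
```

```text
time: 12.75
position: [0.5338, -0.0131, 0.0043]
tool_rot: [1.781, 2.588, -0.0]
ft_force: [0.3, 0.5, -0.4]
grip_width: 0.668
grip_force: 0.0
time: 13.58
position: [0.5668, -0.0979, 0.1567]
tool_rot: [1.777, 2.586, -0.0]
ft_force: [0.2, 0.5, 0.3]
grip_width: 0.675
grip_force: 0.0
time: 14.0
position: [0.5838, -0.1426, 0.1553]
tool_rot: [1.78, 2.589, 0.002]
ft_force: [-0.3, 0.3, -0.6]
grip_width: 0.673
grip_force: 0.0
```

View pics/w4.png

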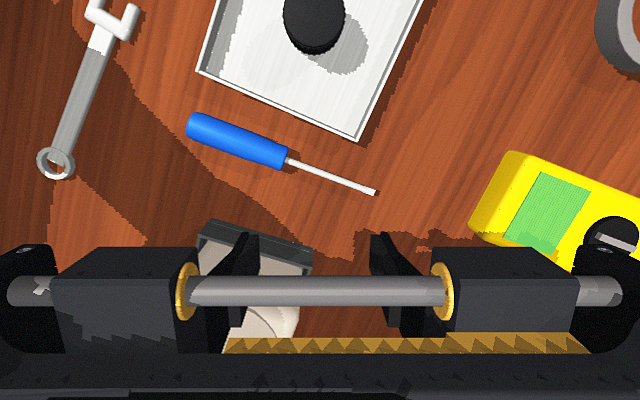

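The cap stands upright in the tray at (314,20), and the gripper is clear of everything. I'm handing the job in.

```bash
python3 -c "
from bench import job;print(job.close_job())"
```

```text
the job is handed in; nothing more can be done
None
```

I pressed the safety cap about 8 mm down, turned it about 86° anticlockwise, lifted it off and stood it upright and released near the tray's centre; I handed the job in at about 14 s, and no verdict came back.

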